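Open the disc sander's guard and clear the offcut

ROBOT

A 6-joint arm with a two-finger parallel gripper is mounted at the origin on the work surface. World frame = base frame: x ahead of the robot, y to its left, z up, the work surface at z = 0. Lengths are in m, angles in rad, forces in N, time in s.
With the tool pointing down it reaches from about 0.3 to 0.875 m from the base axis. Payload 6.4 kg.
Tool frame: the origin (TCP) lies midway between the tips of the shut fingers; the grasp point (between the pads) lies ctrl.grip_depth behind it (ctrl.grip_depth is the distance from the TCP to the grasp point, in m); x points along the fingers, y is the direction in which the jaws open and shut, and the axes are right-handed (so a half turn about x gives the same grasp; the last joint's range is limited). The gripper opens to 85 mm and grips with 20 to 120 N. Pads are 22 mm wide; open, the fingers measure 114 mm over their backs; the gripper's body (76 mm by 85 mm) begins 54 mm behind the grasp point. The pads swing forward as they close: fully open they stand 13 mm farther back than shut.
Start: joints at [1.053, 0.181, 1.607, -0, 1.354, -0.206], TCP at [0.176, 0.547, 0.197] pointing down, gripper open.
Joint ranges: [-2.99, 2.99], [-0.89, 2.07], [0.3, 2.58], [-1.14, 4.28], [0, 2.63], [-3.12, 3.12]. Speed limits (rad/s): [2.57, 2.57, 3.01, 3.14, 3.14, 3.14].

INTERFACE

Orientations are given as a unit quaternion [w, x, y, z].
In Python, from bench import ctrl gives the robot as it stands.
- The arm moves only by the tool carry_out, never from a script. Its argument "motion" is one flat list of numbers, 7 for each row, row after row: the turn, a rotation vector about the tool's x, y, z in degrees, then the shift along the tool's x, y, z in m, then the gripper's target within -1 to 1 (shut at 1, half-way at 0, fully open at -1). A call has 1 to 10 rows; each row shifts and turns the pose as measured when the row begins, along the tool's axes as they then stand; what a row does not reach is not made up. A row lasts 1/10 s, in which the tool goes at most 50 mm and 8.59 degrees, less where a joint would pass 70% of its speed; a pose out of reach is approached as far as the arm can. A call with a gripper value outside its range is refused whole. The fingers move at their own pace and stop on an object; the grip force is fixed at half the most. Time passes only in rows, so rows that do not move let the fingers close. It gives the time, the measured TCP pose, the force and the opening at its end, in the units of the state.
- ctrl.get_obs(): the state, without advancing time (a new reading comes with each control period).
- ctrl.camera(name): name is "scene" or "side" or "wrist"; returns the picture (480x640x3 uint8, blue, green, red); there is no depth.
- ctrl.camera_params(name): a dict with "mtx" (3x3 intrinsics, pixels), "pose" (4x4, takes a point from camera to world coordinates); the wrist camera has in their place "hand_eye" (4x4, takes a point from camera to tool coordinates, whose origin is the TCP and whose axes are the tool frame's). Camera axes: x right, y down, z forward; pixel columns grow to the right and rows downward; lengths in m; the calibration is good to about 2 mm. A picture is of the moment at which its call begins: read the wrist's pose just before it. camera_params takes no time and is no camera call.
- ctrl.hand_in(): hands the job in, once; it reports no verdict.
Trained networks look in the newest picture that a camera, given by its name, has taken for a name from the list of things; names that differ only in an ending like _2 or _b are one class to them, and where a whole thing is asked for, a point or a joint stands for the part that bears it (a point fixed in the world has none). Each returns a list of dicts, best first, with "conf" (0 to 1); they miss things now and then, are a little off and sometimes report something else, mostly with a low value. They report only what shows in the picture. A call takes as long as a camera call.
- ctrl.boxes_of(camera, thing): "point" ([x, y, z] in m, in the coordinates of the camera as it stood for that picture, good to about 4 mm: the middle of the surface that is visible of it).
- ctrl.trace(camera, thing): "pixels" (480x640 bool, what is visible of it).
- ctrl.landmark_of(camera, thing): "point" ([x, y, z] in m, in the coordinates of the camera as it stood for that picture, good to about 4 mm: a listed point, or the origin of a listed thing).
The state is a dict: "time_s": time; "q": joint angles; "dq": joint speeds; "joint_efforts": joint torques, N m; "eef_pos": TCP position; "eef_rot": TCP orientation; "wrist_force": force on the tool from outside, world axes, zero at the start; "torque": the same for the moment, N m; "opening": opening from 0.0 (shut) to 1.0 (fully open).
Only numpy, scipy, OpenCV 4.12 (cv2) and the standard library are available. Lean on these libraries where they do the work, as an engineer would, in place of code of your own. Each camera call takes 0.05 s, during which the arm holds its last target. There are 200 camera calls.

TASK

Clear the disc sander with the yellow guard for the next job: first take the tan cleaning stick off its closed guard and lay it flat in the blue tray, then swing the guard up and over past its balance point so that it stays open on its own. With the guard open, clear the pale offcut off the sander's table into the black scrap bin in front of it, leaving the dark temple blank where it lies on the table and the other things on the bench undisturbed.

Things in the scene. Friction and masses are not known exactly. Their poses are not given: they have to be found in the camera images.
- sander: Fixed grey disc sander with a yellow guard (the other sander, at the bench's right end, has none). Origin on the bench under the middle of the disc; z up, x along the disc's face and the hinge, y from the work table to the motor. Disc: 150 mm diameter, centre 100 mm high, face at y = -3 mm.
- work_table (a point): Centre of the top of the sander's flat grey metal table, at (0, -88, 90) mm in the sander's frame, same axes. The top reaches 140 mm either way along x and 82 mm either way along y (free edge at -y, disc at +y); 12 mm thick.
- terminal_box (a point): Centre of the top of the grey box on the sander's motor, at (0, 170, 221) mm in the sander's frame; 120 x 120 mm. Nothing of the motor side stands higher but two thin stops at x = -149 and 149, y = 70 to 90 mm, 260 mm high, that carry the open guard.
- guard_hinge (a point): Fixed point: middle of the guard's hinge axis, at (0, 20, 180) mm in the sander's frame and with its axes; the axis runs along x. Two hinge uprights at x = -149 and 149 mm, 12 mm wide, y = 5 to 35 mm, 190 mm high.
- guard (a joint): Guard angle, rad: 0 closed (level), grows as its free edge swings up and over towards the motor, stop at 2.05. Balance point about 1.6: short of it the guard falls shut, beyond it falls open onto its stop. About 0.35 kg, light friction and damping. Lifting it from under its free edge (sheet's underside 178 mm high when closed) takes about 2 to 3 N; a level push on the flange jams.
- guard_edge (a point): Middle of the upper edge of the guard's flange, outer face; moves with the guard. Guard: clear 4 mm sheet in a yellow frame, 280 mm along x, reaching 152 mm from the hinge axis; closed, its top is 183 mm above the bench. Along the free edge a yellow flange stands up 45 mm, 4 mm thick; side cheeks at x = -138 and 138 mm hang 70 mm below the sheet.
- stick: Tan crepe-rubber cleaning stick, 150 x 35 x 35 mm, length along its x, origin at the centre of its underside; about 0.16 kg. Starts lying on the closed guard.
- stick_center (a point): Centre of the cleaning stick, 17.5 mm from its long faces.
- offcut_center (a point): Centre of the offcut, 16 mm above its underside.
- tool_tray: Blue shallow tray fixed to the bench, 220 (x) x 100 (y) x 30 mm high, walls and floor 4 mm thick, open top; origin at the centre of its underside.
- offcut: Pale wooden offcut, 80 (x) x 40 (y) x 32 (z) mm, origin at the centre of its underside; about 0.07 kg. Starts on the sander's table below the guard, left or right of the dark blank.
- scrap_bin: Black scrap bin fixed to the bench along the free (-y) edge of the sander's table, 240 (x) x 140 (y) x 55 mm high, walls and floor 5 mm, open top; its edge reaches just under the table's edge; origin at the centre of its underside.
- temple: Dark wooden spectacle-temple blank, 25 (x) x 120 (y) x 10 (z) mm, origin at the centre of its underside; starts on the sander's table below the guard and stays there.
- bottle: Bystander: white closed bottle, 60 mm diameter, 170 mm tall; origin at the centre of its underside.
- cup: Bystander: blue ceramic cup, 76 mm diameter, 90 mm tall; origin at the centre of its underside.
- mug: Bystander: white mug, 80 mm diameter, 90 mm tall; origin at the centre of its underside.
- blanks: Bystander: stack of pale wooden spectacle-front blanks, 50 x 140 x 27 mm; origin at the centre of its underside.
- wrench: Bystander: steel wrench, 170 mm long, lying flat; origin at the centre of its underside.
- discs: Bystander: pile of spare reddish-grey sanding discs, 100 mm diameter, 14 mm thick; origin at the centre of its underside.

How it is judged:
By the outcome, as a careful person would: the job done as asked, in the order asked, and still so for the second after the job is handed in, with the robot touching nothing.
It also fails if it takes over 67 s, if anything falls off the work surface, if the arm or the gripper's body presses on something with over 40 N, if the wrist force passes 120 N, or if a joint passes its speed limit or range.

## Working session

There is one attempt and no reset: what is moved stays moved. The work goes in short steps, Python scripts to look and compute and a tool call to move; the robot and the scene stay as the last step left them, time stands still between calls to the robot, and variables do not carry over. Pictures are saved under pics/ and viewed, about 8 in all and at most 12, crops included, and the job is handed in when it is done.

Besides the shell and the picture viewer there is one more tool, called after "Request:" as name(argument=value, ...), one argument or row to a line, values as JSON. carry_out: Moves the arm, as the interface text tells. Its arguments: {"type":"object","properties":{"motion":{"type":"array"}},"required":["motion"]}

```bash
ls; mkdir -p pics; cat > h.py <<'E'
import numpy as np, cv2
from scipy.spatial.transform import Rotation as R
from bench import ctrl
def T(p,q):
    M=np.eye(4);M[:3,:3]=R.from_quat([q[1],q[2],q[3],q[0]]).as_matrix();M[:3,3]=p;return M
def tool():
    o=ctrl.get_obs();return T(o["eef_pos"],o["eef_rot"])
def campose(c):
    p=ctrl.camera_params(c)
    return tool()@np.array(p["hand_eye"]) if c=="wrist" else np.array(p["pose"])
def pts(c,f,t,M=None,n=2):
    M=campose(c) if M is None else M
    r=getattr(ctrl,f)(c,t)
    return [(np.round((M@np.r_[d["point"],1])[:3],4).tolist(),round(d["conf"],2)) for d in r[:n]]
E
python3 - <<'E'
from h import *
print(ctrl.grip_depth, ctrl.get_obs())
for c in ["scene","side"]:
    cv2.imwrite(f"pics/{c}0.png",ctrl.camera(c))
    print(c,campose(c)[:3,3])
    for t in ["sander","work_table","guard_hinge","guard_edge","terminal_box","stick","stick_center","tool_tray","offcut_center","offcut","scrap_bin","temple"]:
        print(t,pts(c,"landmark_of",t))
E
```

```text
pics
0.0187 {'time_s': 0.0, 'q': array([ 1.05267969e+00,  1.81527096e-01,  1.60799599e+00, -8.89955318e-06,
        1.35378791e+00, -2.06282119e-01]), 'dq': array([-9.86902762e-05,  6.82428293e-04,  1.05958103e-03,  5.56747702e-05,
       -1.62843652e-03, -4.31183404e-04]), 'joint_efforts': array([-1.69969815e-03, -4.44874299e+01, -3.51335299e+01, -4.39744817e-04,
        9.05485213e-03, -2.12524935e-05]), 'eef_pos': array([0.17608613, 0.54674444, 0.19629785]), 'eef_rot': array([ 0.69831668,  0.10923408,  0.69874147, -0.11037248]), 'wrist_force': array([ 0.24793573,  0.42425835, -0.08960161]), 'torque': array([-0.02295216,  0.06270265,  0.03214857]), 'opening': 1.0029225899075027}
scene [ 0.74080081 -1.05107116  0.98125018]
sander [([0.6383, 0.1248, -0.001], 0.85)]
work_table [([0.618, 0.0343, 0.0888], 0.76)]
guard_hinge [([0.641, 0.1408, 0.1822], 0.59), ([0.5666, 0.0197, 0.1027], 0.56)]
guard_edge [([0.6126, -0.0082, 0.225], 0.68), ([0.6599, 0.0652, 0.2027], 0.38)]
terminal_box [([0.6629, 0.2888, 0.2238], 0.87), ([0.5789, -0.1105, -0.0008], 0.72)]
stick [([0.6649, 0.0669, 0.1836], 0
[... 536 characters left out ...]
table [([0.6184, 0.0378, 0.0905], 0.88), ([0.3448, -0.2318, -0.0002], 0.28)]
guard_hinge [([0.6407, 0.1408, 0.1812], 0.63)]
guard_edge [([0.6122, -0.0036, 0.2268], 0.71)]
terminal_box [([0.6694, 0.2927, 0.2201], 0.76), ([0.3758, -0.0984, 0.0011], 0.4)]
stick [([0.6631, 0.0704, 0.1817], 0.69)]
stick_center [([0.6656, 0.067, 0.2014], 0.56), ([0.6658, 0.0674, 0.1823], 0.2)]
tool_tray [([0.4951, -0.4043, 0.002], 0.59), ([0.3309, 0.3771, -0.0007], 0.56)]
offcut_center [([0.5629, 0.0229, 0.1059], 0.7), ([0.3324, 0.3778, -0.0018], 0.59)]
offcut [([0.5675, 0.0245, 0.0905], 0.85), ([0.6677, 0.0704, 0.1811], 0.59)]
scrap_bin [([0.5817, -0.1138, -0.0002], 0.65)]
temple [([0.6724, 0.026, 0.0909], 0.86)]
```

View pics/scene0.png

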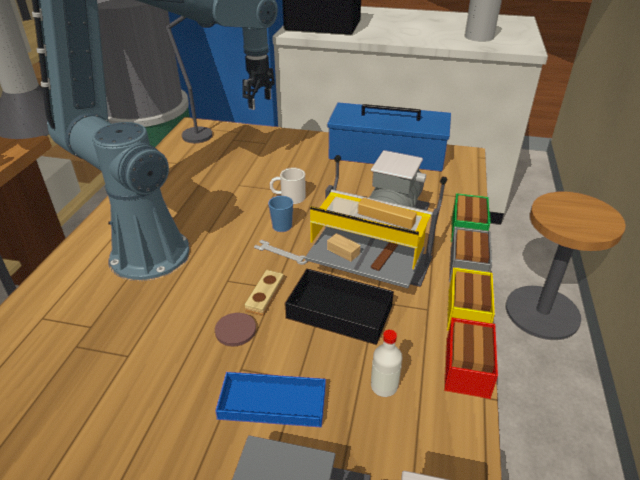

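View pics/side0.png

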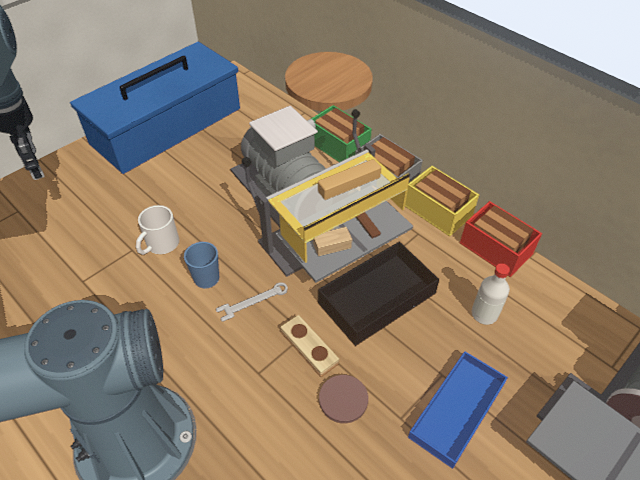

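Both pictures agree: stick on the closed guard (scene ~388,212), offcut left of the temple on the table (343,247 / 384,257), black bin in front (340,303), blue tray (272,398), bottle near the bin (386,368), and mug, cup and wrench on the left. Next I fit box silhouettes to get yaws.

```bash
cat >> h.py <<'E'
from scipy.optimize import minimize
def hullmask(c,M,x,y,yaw,z,d):
    K=np.array(ctrl.camera_params(c)["mtx"],float)
    s=np.array([[a,b,e] for a in(-.5,.5) for b in(-.5,.5) for e in(0,1)])*d
    w=R.from_euler("z",yaw).apply(s)+[x,y,z]
    pc=(np.linalg.inv(M)@np.c_[w,np.ones(8)].T)[:3]
    uv=(K@pc);uv=(uv[:2]/uv[2]).T
    S=4
    m=np.zeros((480,640),np.uint8)
    cv2.fillConvexPoly(m,cv2.convexHull(np.round(uv*16).astype(np.int32)),255,cv2.LINE_AA,4)
    return m/255.
def fit(thing,x,y,yaw0,z,d,cams=("scene","side")):
    ms=[]
    for c in cams:
        r=ctrl.trace(c,thing)
        M=campose(c)
        best=None
        for e in r:
            p=e["pixels"].astype(float)
            h=hullmask(c,M,x,y,yaw0,z,d); i=np.minimum(p,h).sum()/np.maximum(p,h).sum()
            if best is None or i>best[0]: best=(i,p)
        if best and best[0]>.2: ms.append((c,M,best[1]))
    def f(v):
        return sum(1-np.minimum(p,h).sum()/np.maximum(p,h).sum() for c,M,p in ms for h in [hullmask(c,M,v[0],v[1],v[2],z,d)])
    b=None
    for dy in (-.25,0,.25):
        s=np.array([x,y,yaw0+dy]);r=minimize(f,s,method="Nelder-Mead",options=dict(initial_simplex=np.array([s,s+[.012,0,0],s+[0,.012,0],s+[0,0,.15]]),xatol=1e-4,fatol=1e-4))
        if b is None or r.fun<b.fun:b=r
    return np.round(b.x,4).tolist(),"yawdeg",round(np.degrees(b.x[2]),1),"iou",round(1-b.fun/len(ms),3),len(ms)
E
python3 - <<'E'
from h import *
for c in ["scene","side"]: ctrl.camera(c)
print("stick",fit("stick",.664,.067,-.2,.183,[.15,.035,.035]))
print("tray",fit("tool_tray",.493,-.406,-.1,0,[.22,.1,.03]))
print("bin",fit("scrap_bin",.582,-.114,-.2,0,[.24,.14,.055]))
print("offcut",fit("offcut",.563,.02,-.2,.09,[.08,.04,.032]))
print("temple",fit("temple",.671,.025,-.2,.09,[.025,.12,.01]))
for t in ["bottle","cup","mug","blanks","wrench","discs"]: print(t,pts("scene","landmark_of",t,n=1),pts("side","landmark_of",t,n=1))
# sander yaw from landmarks (local -> world)
L={"sander":(0,0),"work_table":(0,-88),"guard_hinge":(0,20),"terminal_box":(0,170),"guard_edge":(0,-132)}
A=[];B=[]
for c in ["scene","side"]:
  for k,l in L.items():
    r=pts(c,"landmark_of",k,n=1)
    if r: A.append(np.array(l)/1e3);B.append(r[0][0][:2])
A=np.array(A);B=np.array(B)
def g(v): 
    r=B-(np.c_[A,0*A[:,0]]@R.from_euler("z",v[2]).as_matrix().T)[:,:2]-v[:2]; return np.sqrt(np.sum(r**2,1)+1e-5).sum()
r=minimize(g,[.638,.123,-.2],method="Nelder-Mead");print("sander",r.x,np.degrees(r.x[2]),r.fun)
print(ctrl.get_obs()["time_s"])
E
```

```text
stick ([0.6627, 0.0662, -0.2375], 'yawdeg', np.float64(-13.6), 'iou', np.float64(0.862), 2)
tray ([0.489, -0.4063, 0.1336], 'yawdeg', np.float64(7.7), 'iou', np.float64(0.959), 2)
bin ([0.5786, -0.111, -0.1477], 'yawdeg', np.float64(-8.5), 'iou', np.float64(0.947), 2)
offcut ([0.5626, 0.0204, -0.5889], 'yawdeg', np.float64(-33.7), 'iou', np.float64(0.8), 2)
temple ([0.6721, 0.0252, -0.28], 'yawdeg', np.float64(-16.0), 'iou', np.float64(0.636), 2)
bottle [([0.7136, -0.3125, 0.0019], 0.76)] [([0.7165, -0.3123, -0.0006], 0.57)]
cup [([0.333, 0.2086, -0.0011], 0.83)] [([0.3367, 0.2137, 0.0021], 0.93)]
mug [([0.3255, 0.3772, -0.0015], 0.67)] [([0.3325, 0.376, -0.0029], 0.63)]
blanks [([0.3768, -0.0934, 0.0006], 0.82)] [([0.3788, -0.0973, 0.0012], 0.71)]
wrench [([0.3677, 0.0791, -0.0028], 0.56)] [([0.3718, 0.0863, -0.0023], 0.84)]
discs [([0.3442, -0.2316, -0.0033], 0.87)] [([0.3444, -0.2311, 0.0007], 0.59)]
sander [ 0.63426054  0.12239219 -0.17170853] -9.838174009503327 0.5072272963018959
3.0
```

```bash
cat >> h.py <<'E'
def down(jaw): # tool x down, tool y at world angle jaw (deg)
    a=np.radians(jaw);x=np.array([0,0,-1.]);y=np.array([np.cos(a),np.sin(a),0]);return np.c_[x,y,np.cross(x,y)]
def tilt(yaw,th): # tool points along sander +y tilted th deg from down; tool y = +-sander x
    a=np.radians(yaw);t=np.radians(th);Y=np.array([-np.sin(a),np.cos(a),0]);x=np.sin(t)*Y-np.cos(t)*np.array([0,0,1.])
    X=np.array([np.cos(a),np.sin(a),0]);return [np.c_[x,s*X,np.cross(x,s*X)] for s in(1,-1)]
def go(p=None,Rt=None):
    M=tool();o=ctrl.get_obs()
    Rt=M[:3,:3] if Rt is None else Rt
    rv=np.degrees(R.from_matrix(M[:3,:3].T@Rt).as_rotvec())
    s="" if p is None else f"shift(now) {np.round(M[:3,:3].T@(np.array(p)-M[:3,3]),4)} shift(after turn) {np.round(Rt.T@(np.array(p)-M[:3,3]),4)}"
    print("turn",np.round(rv,2),s)
def st():
    o=ctrl.get_obs();M=tool();print("t",round(o["time_s"],2),"pos",np.round(o["eef_pos"],4),"F",np.round(o["wrist_force"],1),"op",round(o["opening"],3),"q",np.round(o["q"],2),"x",np.round(M[:3,0],3),"y",np.round(M[:3,1],3))
def loc(p,o=(.6365,.123),yaw=-10.):
    return R.from_euler("z",-yaw,degrees=True).apply(np.array(p)-[*o,0])
def wor(l,o=(.6365,.123),yaw=-10.):
    return R.from_euler("z",yaw,degrees=True).apply(np.array(l))+[*o,0]
E
python3 - <<'E'
from h import *
st()
for j in (76.4,-103.6): go([.663,.067,.33],down(j))
E
```

```text
t 3.0 pos [0.1764 0.5473 0.1972] F [ 0.5 -1.2  0.1] op 1.0 q [ 1.05  0.18  1.61  0.    1.35 -0.21] x [-0.  0. -1.] y [0.307 0.952 0.   ]
turn [-4.26 -0.   -0.  ] shift(now) [-0.1328 -0.3079  0.6105] shift(after turn) [-0.1328 -0.3524  0.5859]
turn [175.74  -0.     0.  ] shift(now) [-0.1328 -0.3079  0.6105] shift(after turn) [-0.1328  0.3524 -0.5859]
```

Request:
carry_out(
  motion=[-4.3,0,0,-0.045,0,0,-1,0,0,0,-0.045,0,0,-1,0,0,0,-0.045,0,0,-1,0,0,0,0,-0.025,0.042,-1,0,0,0,0,-0.025,0.042,-1,0,0,0,0,-0.025,0.042,-1,0,0,0,0,-0.025,0.042,-1,0,0,0,0,-0.025,0.042,-1,0,0,0,0,-0.025,0.042,-1,0,0,0,0,-0.025,0.042,-1],
)

```text
time_s: 4.0
eef_pos: [0.4251, 0.3069, 0.3391]
eef_rot: [0.704, 0.078, 0.702, -0.077]
wrist_force: [0.8, 0.5, 0.1]
opening: 1.003
```

Request:
carry_out(
  motion=[0,0,0,0,-0.025,0.042,-1,0,0,0,0,-0.025,0.042,-1,0,0,0,0,-0.025,0.042,-1,0,0,0,0,-0.025,0.042,-1,0,0,0,0,-0.025,0.042,-1,0,0,0,0,-0.025,0.042,-1,0,0,0,0,0,0,-1],
)

```text
time_s: 4.7
eef_pos: [0.6446, 0.0938, 0.3386]
eef_rot: [0.704, 0.081, 0.701, -0.079]
wrist_force: [0.4, 0.2, -0.5]
opening: 1.001
```

```bash
python3 - <<'E'
from h import *
st(); go([.663,.067,.33],down(76.4))
M=campose("wrist"); cv2.imwrite("pics/w1.png",ctrl.camera("wrist"))
print(M[:3,3]); print(pts("wrist","landmark_of","stick",M),pts("wrist","landmark_of","stick_center",M),pts("wrist","landmark_of","guard_edge",M))
print(fit("stick",.664,.067,-.2,.183,[.15,.035,.035],cams=("wrist",)))
E
```

```text
t 4.7 pos [0.6446 0.0938 0.3386] F [ 0.4  0.2 -0.5] op 1.001 q [-0.04  0.28  1.21  0.    1.65 -1.38] x [ 0.005  0.002 -1.   ] y [0.225 0.974 0.003]
turn [ 0.61  0.26 -0.16] shift(now) [ 0.0087 -0.022   0.0239] shift(after turn) [ 0.0086 -0.0217  0.0242]
[0.56423383 0.11184332 0.51475465]
[([0.6623, 0.0684, 0.1844], 0.93)] [([0.6619, 0.0678, 0.1989], 0.62)] [([0.6165, -0.0084, 0.2269], 0.71)]
([0.6612, 0.0749, -0.2578], 'yawdeg', np.float64(-14.8), 'iou', np.float64(0.95), 1)
```

```bash
python3 - <<'E'
from h import *
go([.6625,.069,.192],down(76))
E
```

```text
turn [ 1.42  0.34 -0.29] shift(now) [ 0.1492 -0.0266  0.0268] shift(after turn) [ 0.1492 -0.0251  0.0283]
```

Request:
carry_out(
  motion=[0.9,0.2,-0.1,0.03,-0.02,0.023,-1,0,0,0,0.04,0,0,-1,0,0,0,0.03,0,0,-1,0,0,0,0.02,0,0,-1,0,0,0,0.01,0,0,-1,0,0,0,0,0,0,-1],
)

```text
time_s: 5.55
eef_pos: [0.6587, 0.0849, 0.2145]
eef_rot: [0.708, 0.08, 0.698, -0.077]
wrist_force: [0.5, 0.9, 0.9]
opening: 0.995
```

```bash
python3 - <<'E'
from h import *
st();go([.6625,.069,.192],down(76))
E
```

```text
t 5.55 pos [0.6587 0.0849 0.2145] F [0.5 0.9 0.9] op 0.995 q [-0.05  0.35  1.36  0.    1.42 -1.4 ] x [ 0.014  0.003 -1.   ] y [0.221 0.975 0.006]
turn [ 1.23  0.76 -0.35] shift(now) [ 0.0225 -0.0148  0.0069] shift(after turn) [ 0.0225 -0.0145  0.0076]
```

Request:
carry_out(
  motion=[1.2,0.8,-0.3,0,-0.018,0.009,-1,0,0,0,0.015,0,0,-1,0,0,0,0.012,0,0,-1,0,0,0,0,0,0,-1],
)

```text
time_s: 5.95
eef_pos: [0.6658, 0.0654, 0.1912]
eef_rot: [0.704, 0.086, 0.7, -0.085]
wrist_force: [-0.6, 0.4, 0.0]
opening: 1.005
```

```bash
python3 - <<'E'
from h import *
st();go([.6625,.069,.192],down(76))
E
```

```text
t 5.95 pos [0.6658 0.0654 0.1912] F [-0.6  0.4  0. ] op 1.005 q [-0.08  0.39  1.36  0.    1.39 -1.41] x [ 0.006  0.    -1.   ] y [0.241 0.971 0.002]
turn [ 0.07  0.35 -0.1 ] shift(now) [-0.0008  0.0027 -0.0041] shift(after turn) [-0.0008  0.0027 -0.0041]
```

Good pose; close.

Request:
carry_out(
  motion=[0,0,0,0,0,0,1,0,0,0,0,0,0,1,0,0,0,0,0,0,1,0,0,0,0,0,0,1,0,0,0,0,0,0,1,0,0,0,0,0,0,1,0,0,0,-0.02,0,0,1,0,0,0,-0.04,0,0,1,0,0,0,-0.04,0,0,1,0,0,0,0,0,0,1],
)

```text
time_s: 6.95
eef_pos: [0.6645, 0.066, 0.2944]
eef_rot: [0.703, 0.086, 0.7, -0.085]
wrist_force: [0.1, 0.8, 0.2]
opening: 0.001
```

```bash
python3 - <<'E'
from h import *
st();go([.489,-.406,.2],down(97.7)); cv2.imwrite("pics/w2.png",ctrl.camera("wrist"))
E
```

```text
t 6.95 pos [0.6645 0.066  0.2944] F [0.1 0.8 0.2] op 0.001 q [-0.08  0.33  1.24  0.    1.58 -1.41] x [ 0.004  0.001 -1.   ] y [0.24  0.971 0.002]
turn [-21.59   0.25  -0.05] shift(now) [ 0.0933 -0.5005 -0.0575] shift(after turn) [ 0.0944 -0.4442 -0.2372]
```

View pics/w2.png

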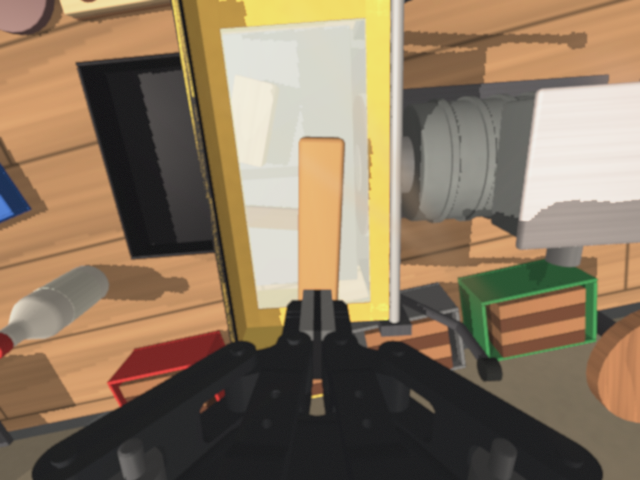

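The gripper closed fully and missed: the stick still lies on the guard (image 300–343, 138–290), with the finger tips at (318,300). I measure again.

```bash
python3 - <<'E'
from h import *
M=campose("wrist"); ctrl.camera("wrist")
print(pts("wrist","landmark_of","stick",M),pts("wrist","landmark_of","stick_center",M))
print(fit("stick",.664,.067,-.2,.183,[.15,.035,.035],cams=("wrist",)))
m=ctrl.trace("wrist","stick")[0]["pixels"]; v,u=np.nonzero(m); print(u.min(),u.max(),v.min(),v.max())
ctrl.camera("scene");ctrl.camera("side")
for c in("scene","side"): print(pts(c,"landmark_of","stick"),pts(c,"landmark_of","stick_center"))
K=np.array(ctrl.camera_params("wrist")["mtx"]); p=np.linalg.inv(M)@[*tool()[:3,3],1]; q=K@p[:3]; print("tcp px",q[:2]/q[2],p)
print(np.round(ctrl.camera_params("wrist")["hand_eye"],3))
E
```

```text
[([0.6654, 0.0634, 0.1831], 0.93)] [([0.6635, 0.0699, 0.1979], 0.61), ([0.614, -0.0049, 0.2262], 0.31)]
([0.6595, 0.0685, -0.2675], 'yawdeg', np.float64(-15.3), 'iou', np.float64(0.778), 1)
297 345 138 299
[([0.6642, 0.0661, 0.1797], 0.81)] [([0.6577, 0.0668, 0.1993], 0.87), ([0.3333, 0.2093, -0.0018], 0.25)]
[] [([0.6614, 0.0661, 0.2013], 0.63)]
tcp px [315.81965437 271.95602979] [-6.14863692e-04  1.89224128e-02  1.97102427e-01  1.00000000e+00]
[[-0.001 -0.313  0.95  -0.177]
 [ 1.     0.001  0.001 -0.   ]
 [-0.001  0.95   0.313 -0.082]
 [ 0.     0.     0.     1.   ]]
```

Request:
carry_out(
  motion=[0,0,0,0,0,0,-1,0,0,0,0,0,0,-1,0,0,0,0,0,0,-1,0,0,0,0,0,0,-1,0,0,0,0,0,0,-1,0,0,0,0,0,0,-1,0,0,0,0,0,0,-1,0,0,0,0,0,0,-1,0,0,0,0.04,0,0,-1,0,0,0,0.03,0,0,-1],
)

```text
time_s: 8.55
eef_pos: [0.6648, 0.066, 0.2213]
eef_rot: [0.704, 0.086, 0.7, -0.085]
wrist_force: [-0.1, 0.3, -0.8]
opening: 0.997
```

```bash
python3 - <<'E'
from h import *
st();go([.6635,.067,.188],down(75.5))
E
```

```text
t 8.55 pos [0.6648 0.066  0.2213] F [-0.1  0.3 -0.8] op 0.997 q [-0.08  0.36  1.33  0.    1.44 -1.41] x [ 0.005  0.001 -1.   ] y [0.24  0.971 0.002]
turn [ 0.61  0.25 -0.1 ] shift(now) [ 0.0333  0.0006 -0.0017] shift(after turn) [ 0.0333  0.0007 -0.0015]
```

Request:
carry_out(
  motion=[0.6,0.2,0,0.02,0,0,-1,0,0,0,0.012,0,0,-1,0,0,0,0,0,0,1,0,0,0,0,0,0,1,0,0,0,0,0,0,1,0,0,0,0,0,0,1,0,0,0,0,0,0,1],
)

```text
time_s: 9.25
eef_pos: [0.6646, 0.0661, 0.1878]
eef_rot: [0.702, 0.09, 0.701, -0.088]
wrist_force: [-1.0, 0.3, 0.1]
opening: 0.144
```

Request:
carry_out(
  motion=[0,0,0,0,0,0,1,0,0,0,0,0,0,1,0,0,0,0,0,0,1,0,0,0,0,0,0,1],
)

```text
time_s: 9.65
eef_pos: [0.6655, 0.066, 0.1897]
eef_rot: [0.703, 0.09, 0.7, -0.088]
wrist_force: [-1.0, -1.5, 0.4]
opening: 0.001
```

```bash
python3 - <<'E'
from h import *
st(); a=ctrl.camera("wrist"); b=ctrl.camera("side"); c=ctrl.camera("scene")
im=np.hstack([cv2.resize(a,(400,300)),cv2.resize(b[110:290,210:450],(400,300))])
im2=np.hstack([cv2.resize(c[130:280,260:460],(400,300)),np.zeros((300,400,3),np.uint8)])
cv2.imwrite("pics/m3.png",np.vstack([im,im2]))
E
```

```text
t 9.65 pos [0.6655 0.066  0.1897] F [-1.  -1.5  0.4] op 0.001 q [-0.08  0.39  1.36  0.    1.39 -1.4 ] x [ 0.003  0.001 -1.   ] y [0.25  0.968 0.002]
```

View pics/m3.png

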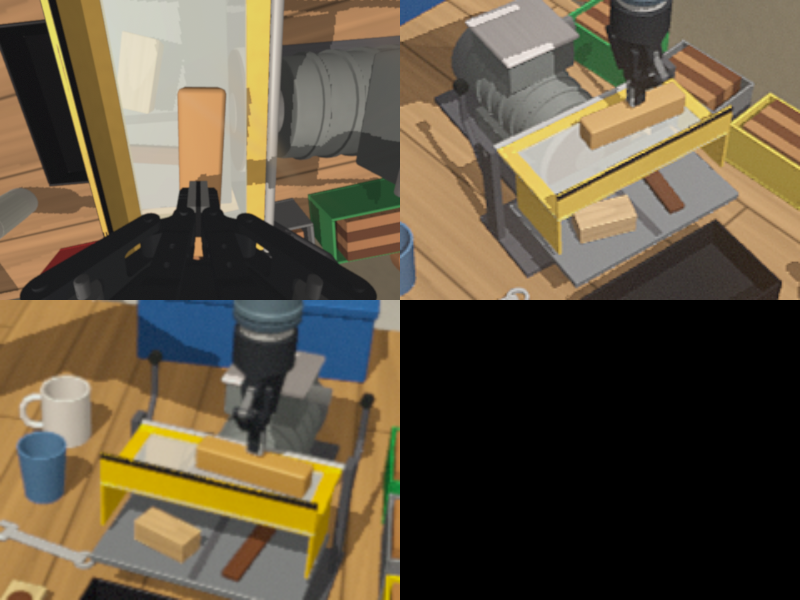

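```bash
python3 - <<'E'
from h import *
P=[];u=[]
for c,px in (("side",(351.6,170)),("scene",(389,205.5))):
    K=np.array(ctrl.camera_params(c)["mtx"],float);P.append(K@np.linalg.inv(campose(c))[:3]);u.append(px)
    q=P[-1]@[*tool()[:3,3],1];print(c,"tcp would be at",q[:2]/q[2])
    q=P[-1]@[.6635,.067,.2185,1];print(c,"stick top",q[:2]/q[2])
X=cv2.triangulatePoints(P[0],P[1],np.array(u[0]).reshape(2,1),np.array(u[1]).reshape(2,1));print((X[:3]/X[3]).ravel(), tool()[:3,3])
print(np.array(ctrl.camera_params("wrist")["mtx"]), [n for n in dir(ctrl) if n[0]!="_"])
E
```

```text
side tcp would be at [349.7633665  182.33233506]
side stick top [349.39939918 173.14311975]
scene tcp would be at [386.66015335 215.93287014]
scene stick top [386.80038781 206.33465993]
[0.66937493 0.06603823 0.22362214] [0.66543708 0.06602664 0.18953884]
[[331.8625002    0.         316.85490393]
 [  0.         331.8625002  240.09625357]
 [  0.           0.           1.        ]] ['MotionError', 'boxes_of', 'camera', 'camera_params', 'get_obs', 'grip_depth', 'hand_in', 'landmark_of', 'trace']
```

Closed fingers show their tips at z≈0.222 in both fixed cameras, 33 mm above the reported TCP, and the wrist view agrees: they sit above the stick. I open and go down by feel.

Request:
carry_out(
  motion=[0,0,0,0,0,0,-1,0,0,0,0,0,0,-1,0,0,0,0,0,0,-1,0,0,0,0,0,0,-1,0,0,0,0,0,0,-1,0,0,0,0,0,0,-1,0,0,0,0,0,0,-1,0,0,0,0.01,0,0,-1,0,0,0,0.008,0,0,-1],
)

```text
time_s: 10.7
eef_pos: [0.6661, 0.066, 0.1714]
eef_rot: [0.703, 0.09, 0.7, -0.088]
wrist_force: [-0.5, 0.4, 0.0]
opening: 0.999
```

```bash
python3 - <<'E'
from h import *
st(); a=ctrl.camera("wrist"); b=ctrl.camera("side"); c=ctrl.camera("scene")
im=np.hstack([cv2.resize(a,(400,300)),cv2.resize(b[130:220,310:430],(400,300))])
im2=np.hstack([cv2.resize(c[150:240,330:450],(400,300)),np.zeros((300,400,3),np.uint8)])
cv2.imwrite("pics/m4.png",np.vstack([im,im2]))
E
```

```text
t 10.7 pos [0.6661 0.066  0.1714] F [-0.5  0.4  0. ] op 0.999 q [-0.08  0.4   1.38  0.    1.35 -1.4 ] x [ 0.005  0.001 -1.   ] y [0.25  0.968 0.002]
```

View pics/m4.png

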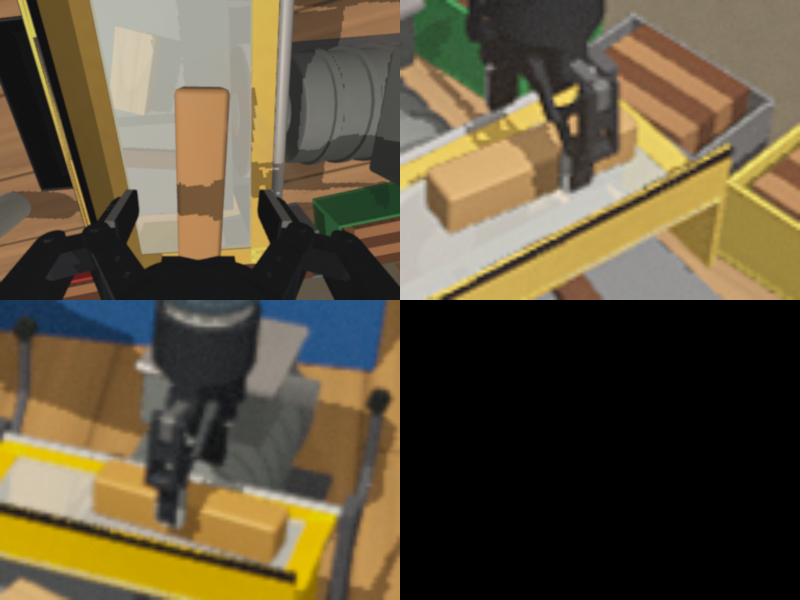

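```bash
python3 - <<'E'
from h import *
P=[];u=[]
for c,px in (("side",(361,186.5)),("scene",(381.6,217.2))):
    K=np.array(ctrl.camera_params(c)["mtx"],float);P.append(K@np.linalg.inv(campose(c))[:3]);u.append(px)
    for z in (.183,.2,.21,.22):
        q=P[-1]@[.6545,.021,z,1];print(c,z,q[:2]/q[2])
X=cv2.triangulatePoints(P[0],P[1],np.array(u[0]).reshape(2,1),np.array(u[1]).reshape(2,1));print((X[:3]/X[3]).ravel(), tool()[:3,3])
E
```

```text
side 0.183 [361.02541535 196.92049963]
side 0.2 [361.46546759 191.50581988]
side 0.21 [361.72851058 188.26917346]
side 0.22 [361.99472554 184.99349704]
scene 0.183 [379.9738041  227.67710643]
scene 0.2 [380.4318811 222.2251139]
scene 0.21 [380.70471068 218.97791995]
scene 0.22 [380.98008148 215.70048067]
[0.65580319 0.02459047 0.21259425] [0.66572541 0.06603105 0.17118737]
```

Request:
carry_out(
  motion=[0,0,0,0.01,0,0,-1,0,0,0,0.006,0,0,-1,0,0,0,0,0,0,1,0,0,0,0,0,0,1,0,0,0,0,0,0,1,0,0,0,0,0,0,1,0,0,0,0,0,0,1,0,0,0,0,0,0,1],
)

```text
time_s: 11.65
eef_pos: [0.666, 0.0661, 0.1541]
eef_rot: [0.703, 0.09, 0.7, -0.088]
wrist_force: [-0.5, -0.5, -1.3]
opening: 0.398
```

Held now (opening 0.398 ≈ 34 mm). Lift.

Request:
carry_out(
  motion=[0,0,0,-0.02,0,0,1,0,0,0,-0.04,0,0,1,0,0,0,-0.04,0,0,1,0,0,0,-0.03,0,0,1,0,0,0,0,0,0,1],
)

```text
time_s: 12.15
eef_pos: [0.6633, 0.0659, 0.2845]
eef_rot: [0.7, 0.089, 0.703, -0.089]
wrist_force: [0.8, 0.2, -1.3]
opening: 0.399
```

```bash
python3 - <<'E'
from h import *
st();go([.489,-.406,.12],down(97.7))
E
```

```text
t 12.15 pos [0.6633 0.0659 0.2845] F [ 0.8  0.2 -1.3] op 0.399 q [-0.08  0.33  1.24  0.    1.57 -1.4 ] x [-0.004  0.002 -1.   ] y [0.25  0.968 0.001]
turn [-22.16  -0.25  -0.09] shift(now) [ 0.1644 -0.5006 -0.0502] shift(after turn) [ 0.1645 -0.4443 -0.236 ]
```

Request:
carry_out(
  motion=[-7.4,0,0,0,0,0,1,-7.4,0,0,0,0,0,1,-7.4,0,0,0,0,0,1,0,0,0,0,-0.03,-0.016,1,0,0,0,0,-0.044,-0.023,1,0,0,0,0,-0.044,-0.023,1,0,0,0,0,-0.044,-0.023,1,0,0,0,0,-0.044,-0.023,1,0,0,0,0,-0.044,-0.023,1,0,0,0,0,-0.044,-0.023,1],
)

```text
time_s: 13.15
eef_pos: [0.5505, -0.2456, 0.2675]
eef_rot: [0.698, -0.054, 0.711, 0.062]
wrist_force: [1.2, 0.2, -2.0]
opening: 0.401
```

Request:
carry_out(
  motion=[0,0,0,0.01,-0.044,-0.023,1,0,0,0,0.02,-0.04,-0.021,1,0,0,0,0.02,-0.03,-0.016,1,0,0,0,0,0,0,1],
)

```text
time_s: 13.55
eef_pos: [0.5027, -0.3727, 0.2101]
eef_rot: [0.696, -0.05, 0.713, 0.061]
wrist_force: [0.6, 1.4, -2.7]
opening: 0.399
```

```bash
python3 - <<'E'
from h import *
st()
M=campose("wrist"); ctrl.camera("wrist"); print(pts("wrist","landmark_of","tool_tray",M)); print(fit("tool_tray",.489,-.406,.13,0,[.22,.1,.03],cams=("wrist",)))
go([.49,-.406,.03],down(97.7))
E
```

```text
t 13.55 pos [ 0.5027 -0.3727  0.2101] F [ 0.6  1.4 -2.7] op 0.399 q [-0.82  0.3   1.43 -0.01  1.43 -2.55] x [-0.025  0.012 -1.   ] y [-0.156  0.988  0.016]
[]
([0.4949, -0.4035, 0.1297], 'yawdeg', np.float64(7.4), 'iou', np.float64(0.516), 1)
turn [ 1.57 -1.07 -0.75] shift(now) [ 0.1843 -0.0359 -0.0187] shift(after turn) [ 0.1844 -0.034  -0.0212]
```

Request:
carry_out(
  motion=[1.6,-1,-0.7,0,-0.034,-0.02,1,0,0,0,0.04,0,0,1,0,0,0,0.04,0,0,1,0,0,0,0.03,0,0,1,0,0,0,0,0,0,1],
)

```text
time_s: 14.2
eef_pos: [0.4999, -0.4028, 0.1076]
eef_rot: [0.708, -0.053, 0.702, 0.048]
wrist_force: [-1.3, 1.3, -2.5]
opening: 0.397
```

```bash
python3 - <<'E'
from h import *
st()
go([.491,-.405,-.022],down(97.7))
E
```

```text
t 14.2 pos [ 0.4999 -0.4028  0.1076] F [-1.3  1.3 -2.5] op 0.397 q [-0.86  0.4   1.51  0.    1.21 -2.58] x [ 0.009 -0.007 -1.   ] y [-0.143  0.99  -0.008]
turn [0.53 0.44 0.48] shift(now) [ 0.1295  0.0002 -0.0101] shift(after turn) [ 0.1296 -0.001  -0.0091]
```

Request:
carry_out(
  motion=[0.5,0.4,0.5,0.02,0,-0.008,1,0,0,0,0.04,0,0,1,0,0,0,0.03,0,0,1,0,0,0,0.02,0,0,1,0,0,0,0,0,0,1],
)

```text
time_s: 14.7
eef_pos: [0.4981, -0.4056, 0.0014]
eef_rot: [0.708, -0.053, 0.703, 0.046]
wrist_force: [-0.9, 1.3, -1.5]
opening: 0.398
```

```bash
python3 - <<'E'
from h import *
st()
go([.491,-.405,-.022],down(97.7))
E
```

```text
t 14.7 pos [ 0.4981 -0.4056  0.0014] F [-0.9  1.3 -1.5] op 0.398 q [-0.87  0.54  1.56  0.    1.03 -2.58] x [ 0.008 -0.009 -1.   ] y [-0.139  0.99  -0.01 ]
turn [0.32 0.4  0.57] shift(now) [ 0.0234  0.0018 -0.0071] shift(after turn) [ 0.0234  0.0016 -0.007 ]
```

Request:
carry_out(
  motion=[0.3,0.4,0.5,0.012,0,-0.007,1,0,0,0,0.009,0,0,1,0,0,0,0.003,0,0,1],
)

```text
time_s: 15.0
eef_pos: [0.4933, -0.4092, -0.0196]
eef_rot: [0.707, -0.05, 0.704, 0.046]
wrist_force: [0.5, 0.5, -1.6]
opening: 0.399
```

Request:
carry_out(
  motion=[0,0,0,0.004,0.003,0,1,0,0,0,0,0,0,1],
)

```text
time_s: 15.2
eef_pos: [0.4933, -0.4067, -0.0231]
eef_rot: [0.707, -0.05, 0.704, 0.045]
wrist_force: [-0.5, -0.1, -1.8]
opening: 0.398
```

Request:
carry_out(
  motion=[0,0,0,0.001,0,0,-0.15,0,0,0,0,0,0,-0.15,0,0,0,0,0,0,-0.15,0,0,0,0,0,0,-0.15,0,0,0,-0.03,0,0,-0.15,0,0,0,-0.04,0,0,-0.15,0,0,0,-0.04,0,0,-0.15,0,0,0,-0.05,0,0,1,0,0,0,0,0,0,1],
)

```text
time_s: 16.1
eef_pos: [0.4932, -0.4061, 0.1428]
eef_rot: [0.707, -0.051, 0.704, 0.045]
wrist_force: [-0.3, -1.6, 0.4]
opening: 0.243
```

```bash
python3 - <<'E'
from h import *
st()
ctrl.camera("scene");c=ctrl.camera("side");
print("stick",fit("stick",.491,-.405,.13,.004,[.15,.035,.035]), pts("scene","landmark_of","stick"),pts("side","landmark_of","stick"))
for A in tilt(-10,50): go(wor([0,-.2,.25]),A)
cv2.imwrite("pics/s5.png",c[100:])
E
```

```text
t 16.1 pos [ 0.4932 -0.4061  0.1428] F [-0.3 -1.6  0.4] op 0.243 q [-0.87  0.36  1.5  -0.    1.27 -2.58] x [ 0.006 -0.008 -1.   ] y [-0.134  0.991 -0.009]
stick ([0.4902, -0.4064, 0.1324], 'yawdeg', np.float64(7.6), 'iou', np.float64(0.869), 2) [([0.491, -0.4134, 0.0039], 0.73)] [([0.4949, -0.4033, 0.0028], 0.55)]
turn [99.83 33.51 46.58] shift(now) [-0.1173  0.3096  0.1555] shift(after turn) [ 0.1856  0.0547 -0.3104]
turn [-67.6  -43.05  30.97] shift(now) [-0.1173  0.3096  0.1555] shift(after turn) [ 0.1856 -0.0547  0.3104]
```

View pics/s5.png

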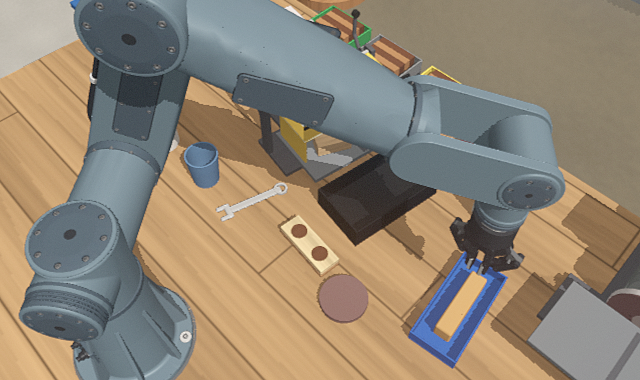

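Stick lies flat in the blue tray (side view ~460,305 in the crop), yaw 7.6°, matching the tray. Now the guard: move to a stage pose in front of it, then turn and tilt.

Request:
carry_out(
  motion=[0,0,0,-0.04,0,0,1,0,0,0,-0.015,0.04,0.02,1,0,0,0,-0.013,0.04,0.02,1,0,0,0,-0.013,0.04,0.02,1,0,0,0,-0.013,0.04,0.02,1,0,0,0,-0.013,0.04,0.02,1,0,0,0,-0.013,0.04,0.02,1,0,0,0,-0.01,0.04,0.02,1,0,0,0,0,0.03,0.015,1],
)

```text
time_s: 17.3
eef_pos: [0.6, -0.0644, 0.2528]
eef_rot: [0.697, -0.035, 0.714, 0.052]
wrist_force: [-0.2, -0.0, 0.0]
opening: -0.001
```

Request:
carry_out(
  motion=[8.4,0,0,0,0,0,1,8.4,0,0,0,0,0,1,8.4,0,0,0,0,0,1,8.4,0,0,0,0,0,1,8.4,0,0,0,0,0,1,8.4,0,0,0,0,0,1,8.4,0,0,0,0,0,1,8.4,0,0,0,0,0,1,8.4,0,0,0,0,0,1,8.4,0,0,0,0,0,1],
)

```text
time_s: 18.3
eef_pos: [0.5952, -0.0548, 0.2344]
eef_rot: [0.525, 0.444, 0.569, -0.451]
wrist_force: [-0.5, -0.1, -0.0]
opening: -0.003
```

```bash
python3 - <<'E'
from h import *
st(); go(wor([0,-.2,.27]),down(-10))
E
```

```text
t 18.3 pos [ 0.5952 -0.0548  0.2344] F [-0.5 -0.1 -0. ] op -0.003 q [-0.3   0.25  1.45  0.01  1.5  -0.5 ] x [-0.054  0.032 -0.998] y [ 0.979  0.198 -0.047]
turn [21.36 -1.88  3.1 ] shift(now) [-0.0365  0.001   0.0185] shift(after turn) [-0.0356  0.0098  0.0177]
```

Request:
carry_out(
  motion=[7.5,-1,1,-0.02,0,0.005,1,7.5,0,1,-0.02,0,0.008,1,7.5,0,1,-0.005,0,0.01,1,0,8.4,0,0,0,0,1,0,8.4,0,0,0,0,1],
)

```text
time_s: 18.8
eef_pos: [0.5965, -0.0736, 0.2725]
eef_rot: [0.365, 0.626, 0.513, -0.459]
wrist_force: [-0.4, 0.1, -1.2]
opening: 0.003
```

```bash
python3 - <<'E'
from h import *
st(); go(wor([0,-.2,.27]),tilt(-10,50)[0])
E
```

```text
t 18.8 pos [ 0.5965 -0.0736  0.2725] F [-0.4  0.1 -1.2] op 0.003 q [-0.5   0.21  1.46  0.3   1.58 -0.3 ] x [ 0.052  0.307 -0.95 ] y [ 0.978 -0.207 -0.013]
turn [-2.06 31.87 -0.45] shift(now) [0.0025 0.0052 0.0001] shift(after turn) [0.002  0.0052 0.0015]
```

Request:
carry_out(
  motion=[-0.7,8,0,0,0,0,1,-0.7,8,0,0,0,0,1,-0.7,8,0,0,0,0,1,0,8,0,0,0,0,1,0,2,0,0,0,0,1],
)

```text
time_s: 19.3
eef_pos: [0.5956, -0.0762, 0.268]
eef_rot: [0.199, 0.731, 0.608, -0.238]
wrist_force: [0.1, -0.3, -1.0]
opening: 0.001
```

```bash
python3 - <<'E'
from h import *
st(); M=tool(); A=tilt(-10,50)[0]
d=A[:,0]; n=-A[:,2]
tip=M[:3,3]-.032*M[:3,0]; print("tip local",loc(tip))
go(None,A)
t0=wor([0,-.120,.154]); 
print("pre"); go(t0-.08*d-.012*n+.032*d,A); print("ins"); go(t0-.012*n+.032*d,A)
E
```

```text
t 19.3 pos [ 0.5956 -0.0762  0.268 ] F [ 0.1 -0.3 -1. ] op 0.001 q [-0.76  0.41  1.47  0.77  1.81 -0.61] x [ 0.148  0.794 -0.59 ] y [ 0.983 -0.182  0.002]
tip local [-0.00593675 -0.22908788  0.28689116]
turn [-0.21 -3.88 -0.45] 
pre
turn [-0.21 -3.88 -0.45] shift(now) [0.0858 0.0052 0.0517] shift(after turn) [0.0891 0.0057 0.0458]
ins
turn [-0.21 -3.88 -0.45] shift(now) [0.1656 0.0046 0.0572] shift(after turn) [0.1691 0.0057 0.0458]
```

Request:
carry_out(
  motion=[0,-3.5,0,0,0.005,0.02,1,0,0,0,0,0,0.026,1,0,0,0,0.03,0,0,1,0,0,0,0.03,0,0,1,0,0,0,0.02,0,0,1,0,0,0,0,0,0,1],
)

```text
time_s: 19.9
eef_pos: [0.6053, -0.0433, 0.1711]
eef_rot: [0.216, 0.721, 0.602, -0.267]
wrist_force: [0.6, 1.0, 0.4]
opening: -0.005
```

```bash
cat >> h.py <<'E'
def mark(out,crops,tip):
    ims=[]
    for c,(x0,y0,w,h) in crops.items():
        a=ctrl.camera(c).copy();K=np.array(ctrl.camera_params(c)["mtx"],float)
        q=K@(np.linalg.inv(campose(c))@np.r_[tip,1])[:3];q=q[:2]/q[2];print(c,q)
        a=cv2.resize(a[y0:y0+h,x0:x0+w],(400,300));cv2.circle(a,(int((q[0]-x0)*400/w),int((q[1]-y0)*300/h)),4,(255,0,255),1);ims.append(a)
    cv2.imwrite(out,np.hstack(ims))
E
python3 - <<'E'
from h import *
st(); M=tool(); A=tilt(-10,50)[0]
d=A[:,0]; n=-A[:,2]
tip=M[:3,3]-.032*M[:3,0]; print("tip local",loc(tip))
t0=wor([0,-.120,.154]); print("ins"); go(t0-.012*n+.032*d,A)
mark("pics/m6.png",{"scene":(280,150,200,150),"side":(230,120,200,150)},tip)
E
```

```text
t 19.9 pos [ 0.6053 -0.0433  0.1711] F [0.6 1.  0.4] op -0.005 q [-0.69  0.48  1.55  0.73  1.62 -0.66] x [ 0.134  0.752 -0.645] y [ 0.983 -0.183 -0.009]
tip local [-0.00188857 -0.19360101  0.19171813]
ins
turn [-0.75  0.19 -0.06] shift(now) [ 0.0806  0.0017 -0.0068] shift(after turn) [ 0.0806  0.0019 -0.0065]
scene [353.17543214 243.48481719]
side [375.07886862 228.12294196]
```

View pics/m6.png

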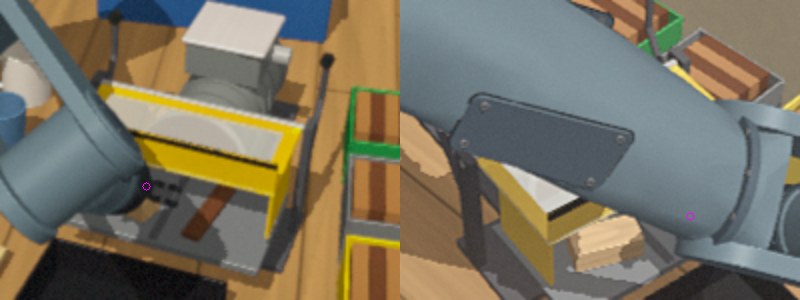

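Request:
carry_out(
  motion=[-0.7,0,0,0.03,0.002,-0.004,1,0,0,0,0.03,0,0,1,0,0,0,0.018,0,0,1,0,0,0,0,0,0,1],
)

```text
time_s: 20.4
eef_pos: [0.6235, 0.0114, 0.1287]
eef_rot: [0.227, 0.721, 0.599, -0.263]
wrist_force: [-1.1, -0.5, 0.7]
opening: 0.001
```

```bash
cat >> h.py <<'E'
def tips():
    M=tool();print("tip local mm",np.round(1000*loc(M[:3,3]-.032*M[:3,0]),1))
    A=tilt(-10,50)[0];go(None,A)
    # waypoint shifts in tool axes, tip path local (y,z)
    for nm,w in dict(f0=(-.120,.154),f20=(-.111,.207),f40=(-.084,.253),f60=(-.055,.2835),f80=(-.015,.303),f100=(.029,.307),f105=(.040,.306)).items():
        print(nm,np.round(M[:3,:3].T@(wor([0,*w])-(M[:3,3]-.032*M[:3,0])),3))
E
python3 - <<'E'
from h import *
st();tips()
E
```

```text
t 20.4 pos [0.6235 0.0114 0.1287] F [-1.1 -0.5  0.7] op 0.001 q [-0.6   0.51  1.59  0.77  1.5  -0.68] x [ 0.144  0.745 -0.652] y [ 0.984 -0.178  0.013]
tip local mm [   6.2 -136.5  149.5]
turn [ 0.39  0.66 -0.7 ] 
f0 [ 0.009 -0.006 -0.014]
f20 [-0.018 -0.006 -0.06 ]
f40 [-0.028 -0.005 -0.113]
f60 [-0.026 -0.005 -0.155]
f80 [-0.008 -0.005 -0.196]
f100 [ 0.023 -0.005 -0.227]
f105 [ 0.032 -0.005 -0.234]
```

Request:
carry_out(
  motion=[0,0,0,0.02,0,0,1,0,0,0,0,0,-0.015,1,0,0,0,-0.005,0,-0.02,1,0,0,0,-0.005,0,-0.015,1,0,0,0,0,0,0,1],
)

```text
time_s: 20.9
eef_pos: [0.634, 0.0414, 0.1673]
eef_rot: [0.233, 0.723, 0.594, -0.265]
wrist_force: [-0.4, -0.9, -1.7]
opening: 0.004
```

```bash
python3 - <<'E'
from h import *
st();tips()
M=campose("wrist");ctrl.camera("wrist");ctrl.camera("scene")
for c in("wrist","scene"):
  r=pts(c,"landmark_of","guard_edge",M if c=="wrist" else None,n=1);print(c,r, [1000*loc(x[0]) for x in r])
E
```

```text
t 20.9 pos [0.634  0.0414 0.1673] F [-0.4 -0.9 -1.7] op 0.004 q [-0.55  0.44  1.6   0.79  1.5  -0.6 ] x [ 0.153  0.735 -0.66 ] y [ 0.983 -0.185  0.022]
tip local mm [  10.9 -104.8  188.4]
turn [ 0.52  1.34 -1.31] 
f0 [ 0.011 -0.012  0.036]
f20 [-0.017 -0.01  -0.01 ]
f40 [-0.027 -0.01  -0.062]
f60 [-0.026 -0.009 -0.104]
f80 [-0.009 -0.009 -0.145]
f100 [ 0.022 -0.01  -0.178]
f105 [ 0.031 -0.01  -0.184]
wrist [([0.6158, 0.0121, 0.2666], 0.92)] [array([  -1.12793758, -112.80969709,  266.6       ])]
scene [([0.4891, -0.4067, 0.002], 0.62)] [array([ -53.17922308, -547.24840816,    2.        ])]
```

The guard rides on the fingertips: edge at (−113, 267) local, about 0.27 rad, pressing 1.7 N. Continue along the arc.

Request:
carry_out(
  motion=[0.3,0.8,-0.7,-0.013,-0.004,-0.03,1,0,0,0,-0.013,-0.003,-0.032,1,0,0,0,0,0,-0.03,1,0,0,0,0.001,0,-0.02,1,0,0,0,0,0,0,1],
)

```text
time_s: 21.6
eef_pos: [0.6324, 0.0977, 0.2628]
eef_rot: [0.217, 0.721, 0.602, -0.267]
wrist_force: [-0.1, -1.9, 0.6]
opening: 0.003
```

```bash
python3 - <<'E'
from h import *
st();tips()
M=campose("wrist");ctrl.camera("wrist")
r=pts("wrist","landmark_of","guard_edge",M,n=1);print(r, [1000*loc(x[0]) for x in r])
E
```

```text
t 21.6 pos [0.6324 0.0977 0.2628] F [-0.1 -1.9  0.6] op 0.003 q [-0.47  0.31  1.57  0.82  1.58 -0.42] x [ 0.134  0.751 -0.646] y [ 0.983 -0.182 -0.008]
tip local mm [  0.3 -50.  283.4]
turn [-0.64  0.27 -0.06] 
f0 [0.03  0.001 0.144]
f20 [0.003 0.001 0.098]
f40 [-0.006  0.     0.045]
f60 [-0.004 -0.     0.003]
f80 [ 0.014 -0.001 -0.038]
f100 [ 0.045 -0.001 -0.069]
f105 [ 0.054 -0.001 -0.075]
[([0.6325, 0.109, 0.3358], 0.9)] [array([ -1.50815652, -14.48190125, 335.8       ])]
```

Request:
carry_out(
  motion=[0,0,0,0.005,0,-0.02,1,0,0,0,0.009,0,-0.018,1,0,0,0,0.012,0,-0.014,1,0,0,0,0.014,0,-0.014,1,0,0,0,0.01,0,-0.008,1,0,0,0,0.006,0,-0.004,1,0,0,0,0,0,0,1],
)

```text
time_s: 22.4
eef_pos: [0.6479, 0.1916, 0.2766]
eef_rot: [0.211, 0.72, 0.602, -0.272]
wrist_force: [1.1, -0.9, -0.1]
opening: 0.001
```

```bash
python3 - <<'E'
from h import *
st();tips()
M=campose("wrist");ctrl.camera("wrist")
r=pts("wrist","landmark_of","guard_edge",M,n=1)
for x in r: l=1000*loc(x[0]);print(x,l,"phi deg",np.degrees(np.arctan2(l[2]-180,-(l[1]-20)))-17.5)
E
```

```text
t 22.4 pos [0.6479 0.1916 0.2766] F [ 1.1 -0.9 -0.1] op 0.001 q [-0.32  0.29  1.56  0.86  1.5  -0.29] x [ 0.127  0.753 -0.646] y [ 0.982 -0.185 -0.023]
tip local mm [ -0.5  45.1 297.3]
turn [-1.45  0.22  0.34] 
f0 [-0.034  0.006  0.216]
f20 [-0.061  0.004  0.17 ]
f40 [-0.07   0.003  0.117]
f60 [-0.068  0.002  0.075]
f80 [-0.05   0.001  0.034]
f100 [-0.019  0.     0.003]
f105 [-0.01   0.    -0.003]
([0.6569, 0.2381, 0.3042], 0.81) [1.03172912e-01 1.16893795e+02 3.04200000e+02] phi deg 110.45933450974596
```

Request:
carry_out(
  motion=[0,0,0,-0.03,0,0.005,1,0,0,0,-0.045,0,0,1,0,0,0,-0.045,0,0,1,0,0,0,-0.045,0,0,1,0,-8.4,0,0,0,0,-1,0,-8.4,0,0,0,0,-1,0,-8.4,0,0,0,0,-1,0,-8.4,0,0,0,0,-1,0,-8.4,0,0,0,0,-1,0,-8,0,0,0,0,-1],
)

```text
time_s: 23.5
eef_pos: [0.6261, 0.0389, 0.3826]
eef_rot: [-0.442, -0.538, -0.444, 0.564]
wrist_force: [0.3, 0.5, 0.1]
opening: 0.99
```

```bash
python3 - <<'E'
from h import *
st()
M=campose("wrist");w=ctrl.camera("wrist");s=ctrl.camera("scene");ctrl.camera("side")
for c in ("wrist","scene"):
  for x in pts(c,"landmark_of","guard_edge",M if c=="wrist" else None,n=1): l=1000*loc(x[0]);print(c,x,l,"phi deg",np.degrees(np.arctan2(l[2]-180,-(l[1]-20)))-17.5)
for c in("wrist","scene","side"):
  print(c,fit("offcut",.563,.02,-.5,.09,[.08,.04,.032],cams=(c,)),pts(c,"landmark_of","offcut",M if c=="wrist" else None,n=1),pts(c,"landmark_of","offcut_center",M if c=="wrist" else None,n=1))
print(pts("wrist","landmark_of","temple",M),pts("scene","landmark_of","temple"))
cv2.imwrite("pics/m7.png",np.hstack([cv2.resize(w,(400,300)),cv2.resize(s[100:310,200:480],(400,300))]))
E
```

```text
t 23.5 pos [0.6261 0.0389 0.3826] F [0.3 0.5 0.1] op 0.99 q [-0.11  0.24  1.17 -0.03  1.76  0.1 ] x [-0.03  -0.021 -0.999] y [ 0.976 -0.215 -0.024]
wrist ([0.6397, 0.1389, 0.1821], 0.29) [  0.39037878  16.21411744 182.1       ] phi deg 11.516795766590768
scene ([0.6584, 0.2491, 0.2959], 0.6) [ -0.32974541 127.98715275 295.9       ] phi deg 115.4758368725233
wrist ([0.5614, 0.0243, -0.4588], 'yawdeg', np.float64(-26.3), 'iou', np.float64(0.892), 1) [([0.7119, -0.3065, -0.0016], 0.48)] [([0.5639, 0.022, 0.1086], 0.88)]
scene ([0.5611, 0.0166, -0.4977], 'yawdeg', np.float64(-28.5), 'iou', np.float64(0.875), 1) [([0.5629, 0.0209, 0.0912], 0.82)] [([0.5657, 0.0201, 0.1049], 0.72)]
side ([0.5628, 0.0223, -0.5589], 'yawdeg', np.float64(-32.0), 'iou', np.float64(0.844), 1) [([0.5647, 0.0225, 0.0905], 0.66)] [([0.5632, 0.0227, 0.1092], 0.82)]
[([0.6672, 0.0239, 0.0875], 0.86)] [([0.6734, 0.0219, 0.0885], 0.89), ([0.5784, -0.111, 0.0025], 0.52)]
```

View pics/m7.png

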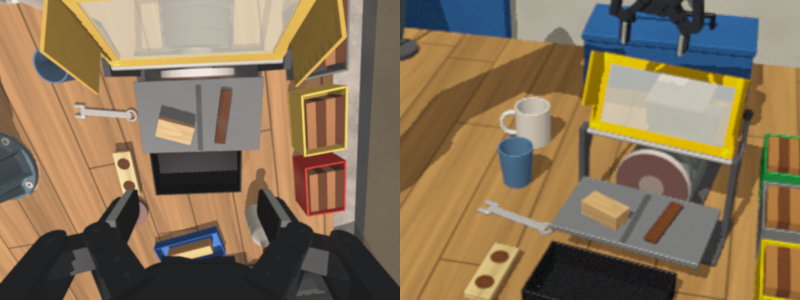

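Guard stays open at about 2.0 rad (both views). The offcut lies at (0.563, 0.0215), yaw ≈ −28°, with the temple well to its right (8 pictures viewed).

Request:
carry_out(
  motion=[-8.3,0,0,0,0,0,-1,-8.3,0,0,0,0,0,-1,-8.3,0,0,0,0,0,-1,-8.3,0,0,0,0,0,-1,-8.3,0,0,0,0,0,-1,-8.3,0,0,0,0,0,-1,-8.3,0,0,0,0,0,-1,-8.3,0,0,0,0,0,-1,-8.3,0,0,0,0,0,-1],
)

```text
time_s: 25.2
eef_pos: [0.6256, 0.0408, 0.3809]
eef_rot: [0.68, 0.146, 0.7, -0.161]
wrist_force: [0.2, -0.0, 0.6]
opening: 1.0
```

```bash
python3 - <<'E'
from h import *
st(); go([.563,.0215,.2],down(61.5))
E
```

```text
t 25.2 pos [0.6256 0.0408 0.3809] F [ 0.2 -0.   0.6] op 1.0 q [-0.11  0.24  1.17 -0.02  1.76 -1.25] x [-0.031 -0.014 -0.999] y [ 0.423  0.906 -0.026]
turn [ 3.43 -1.24  1.55] shift(now) [ 0.183  -0.0392 -0.0444] shift(after turn) [ 0.1809 -0.0468 -0.0458]
```

Request:
carry_out(
  motion=[3.4,-1.2,1.5,0,-0.02,-0.02,-1,0,0,0,0,-0.026,-0.025,-1,0,0,0,0.045,0,0,-1,0,0,0,0.045,0,0,-1,0,0,0,0.045,0,0,-1,0,0,0,0.04,0,0,-1,0,0,0,0,0,0,-1],
)

```text
time_s: 25.9
eef_pos: [0.564, 0.0197, 0.2025]
eef_rot: [0.687, 0.173, 0.684, -0.172]
wrist_force: [-0.9, -0.0, -1.4]
opening: 1.001
```

```bash
python3 - <<'E'
from h import *
st(); M=campose("wrist");ctrl.camera("wrist")
print(fit("offcut",.563,.02,-.5,.09,[.08,.04,.032],cams=("wrist",)),pts("wrist","landmark_of","offcut",M,n=1),pts("wrist","landmark_of","offcut_center",M,n=1))
go([.563,.0215,.062],down(61.5))
E
```

```text
t 25.9 pos [0.564  0.0197 0.2025] F [-0.9 -0.  -1.4] op 1.001 q [-0.18  0.15  1.63  0.    1.36 -1.25] x [ 0.005 -0.    -1.   ] y [0.473 0.881 0.002]
([0.569, 0.02, -0.4734], 'yawdeg', np.float64(-27.1), 'iou', np.float64(0.97), 1) [([0.562, 0.0228, 0.091], 0.84)] [([0.5634, 0.0241, 0.1055], 0.67)]
turn [ 0.26  1.09 -0.38] shift(now) [ 0.1493 -0.0018 -0.0102] shift(after turn) [ 0.1495 -0.0008 -0.0074]
```

Request:
carry_out(
  motion=[0,0.4,0,0.04,0,0,-1,0,0,0,0.04,0,0,-1,0,0,0,0.035,0,0,-1,0,0,0,0.015,0,0,-1,0,0,0,0,0,0,-1],
)

```text
time_s: 26.6
eef_pos: [0.587, 0.0164, 0.0955]
eef_rot: [0.701, 0.174, 0.67, -0.17]
wrist_force: [-0.2, 0.8, -0.2]
opening: 1.003
```

```bash
python3 - <<'E'
from h import *
st();go([.564,.0215,.062],down(61.5))
E
```

```text
t 26.6 pos [0.587  0.0164 0.0955] F [-0.2  0.8 -0.2] op 1.003 q [-0.18  0.28  1.7   0.    1.11 -1.26] x [ 0.044 -0.005 -0.999] y [0.472 0.881 0.016]
turn [ 0.31  2.36 -0.94] shift(now) [ 0.0324 -0.0069 -0.024 ] shift(after turn) [ 0.0335 -0.0064 -0.0226]
```

Request:
carry_out(
  motion=[0.3,2.4,-0.9,-0.003,-0.006,-0.023,-1,0,0,0,0,0,0,-1],
)

```text
time_s: 26.8
eef_pos: [0.5671, 0.0215, 0.1025]
eef_rot: [0.687, 0.174, 0.683, -0.174]
wrist_force: [0.6, -0.5, -0.3]
opening: 1.001
```

```bash
python3 - <<'E'
from h import *
st();go([.564,.0215,.062],down(61.5))
E
```

```text
t 26.8 pos [0.5671 0.0215 0.1025] F [ 0.6 -0.5 -0.3] op 1.001 q [-0.17  0.26  1.71  0.    1.16 -1.25] x [ 0.006 -0.    -1.   ] y [0.477 0.879 0.003]
turn [ 0.01  0.29 -0.15] shift(now) [ 0.0405 -0.0015 -0.003 ] shift(after turn) [ 0.0405 -0.0014 -0.0027]
```

Request:
carry_out(
  motion=[0,0.3,0,0.015,-0.001,-0.003,-1,0,0,0,0.012,0,0,-1,0,0,0,0.01,0,0,-1,0,0,0,0,0,0,-1],
)

```text
time_s: 27.2
eef_pos: [0.5697, 0.0209, 0.0676]
eef_rot: [0.69, 0.175, 0.681, -0.173]
wrist_force: [-0.8, -0.2, -0.5]
opening: 1.002
```

```bash
python3 - <<'E'
from h import *
st();go([.564,.0215,.062],down(61.5))
E
```

```text
t 27.2 pos [0.5697 0.0209 0.0676] F [-0.8 -0.2 -0.5] op 1.002 q [-0.17  0.31  1.73  0.    1.09 -1.25] x [ 0.013  0.    -1.   ] y [0.477 0.879 0.007]
turn [ 0.03  0.66 -0.39] shift(now) [ 0.0055 -0.0023 -0.0054] shift(after turn) [ 0.0056 -0.0022 -0.0053]
```

Request:
carry_out(
  motion=[0,0.6,-0.4,0.005,-0.002,-0.005,-1,0,0,0,0,0,0,1,0,0,0,0,0,0,1,0,0,0,0,0,0,1,0,0,0,0,0,0,1,0,0,0,0,0,0,1,0,0,0,0,0,0,1],
)

```text
time_s: 27.9
eef_pos: [0.5648, 0.0214, 0.0624]
eef_rot: [0.686, 0.174, 0.685, -0.174]
wrist_force: [-1.0, -0.1, -0.3]
opening: 0.457
```

Offcut held (38.9 mm). Lift and carry to the bin.

Request:
carry_out(
  motion=[0,0,0,-0.02,0,0,1,0,0,0,-0.04,0,0,1,0,0,0,-0.04,0,0,1,0,0,0,0,0,0,1],
)

```text
time_s: 28.3
eef_pos: [0.5629, 0.0218, 0.1636]
eef_rot: [0.684, 0.174, 0.687, -0.174]
wrist_force: [0.7, 0.3, -0.8]
opening: 0.461
```

```bash
python3 - <<'E'
from h import *
st();print(wor([-.015,-.246,0]));go(wor([-.015,-.246,.16]),down(61.5))
E
```

```text
t 28.3 pos [0.5629 0.0218 0.1636] F [ 0.7  0.3 -0.8] op 0.461 q [-0.17  0.19  1.67 -0.    1.29 -1.24] x [-0.005 -0.    -1.   ] y [ 0.477  0.879 -0.002]
[ 0.57901043 -0.11665798  0.        ]
turn [ 0.01 -0.23  0.12] shift(now) [ 0.0035 -0.114   0.0802] shift(after turn) [ 0.0036 -0.114   0.0802]
```

Request:
carry_out(
  motion=[0,0,0,-0.01,-0.02,0.014,1,0,0,0,0,-0.035,0.025,1,0,0,0,0,-0.035,0.025,1,0,0,0,0,-0.025,0.016,1,0,0,0,0,0,0,1],
)

```text
time_s: 28.8
eef_pos: [0.5788, -0.1205, 0.1729]
eef_rot: [0.685, 0.172, 0.687, -0.173]
wrist_force: [-0.1, 0.8, -0.9]
opening: 0.456
```

```bash
python3 - <<'E'
from h import *
st();go(wor([-.015,-.246,-.008]),down(61.5))
E
```

```text
t 28.8 pos [ 0.5788 -0.1205  0.1729] F [-0.1  0.8 -0.9] op 0.456 q [-0.41  0.24  1.59 -0.    1.32 -1.48] x [-0.003 -0.    -1.   ] y [ 0.473  0.881 -0.002]
turn [ 0.27 -0.15  0.1 ] shift(now) [ 0.1809  0.0038 -0.0012] shift(after turn) [ 0.1809  0.0035 -0.0017]
```

Request:
carry_out(
  motion=[0,0,0,0.03,0.003,0,1,0,0,0,0.03,0,0,1,0,0,0,0.03,0,0,1,0,0,0,0.015,0,0,1,0,0,0,0,0,0,1],
)

```text
time_s: 29.3
eef_pos: [0.5786, -0.1158, 0.0622]
eef_rot: [0.684, 0.174, 0.687, -0.173]
wrist_force: [-0.4, 1.1, 0.2]
opening: 0.456
```

```bash
python3 - <<'E'
from h import *
st();go(wor([-.015,-.246,-.008]),down(61.5))
E
```

```text
t 29.3 pos [ 0.5786 -0.1158  0.0622] F [-0.4  1.1  0.2] op 0.456 q [-0.4   0.37  1.67  0.    1.11 -1.47] x [-0.004  0.002 -1.   ] y [ 0.475  0.88  -0.   ]
turn [ 0.13 -0.28  0.02] shift(now) [ 0.0702 -0.0005  0.0011] shift(after turn) [ 0.0702 -0.0006  0.0008]
```

Request:
carry_out(
  motion=[0,0,0,0.03,0,0,1,0,0,0,0.025,0,0,1,0,0,0,0.013,0,0,1,0,0,0,0,0,0,1],
)

```text
time_s: 29.7
eef_pos: [0.5798, -0.1136, -0.0056]
eef_rot: [0.685, 0.173, 0.687, -0.172]
wrist_force: [-0.6, 0.0, -0.6]
opening: 0.46
```

Release with a partial opening, then rise clear.

Request:
carry_out(
  motion=[0,0,0,0,0,0,-0.3,0,0,0,0,0,0,-0.3,0,0,0,0,0,0,-0.3,0,0,0,0,0,0,-0.3,0,0,0,-0.03,0,0,-0.3,0,0,0,-0.04,0,0,-0.3,0,0,0,-0.05,0,0,-0.3,0,0,0,-0.05,0,0,-0.3,0,0,0,-0.05,0,0,-0.3,0,0,0,-0.03,0,0,-0.3],
)

```text
time_s: 30.7
eef_pos: [0.5792, -0.1135, 0.2541]
eef_rot: [0.685, 0.173, 0.687, -0.172]
wrist_force: [0.4, -1.2, -0.5]
opening: 0.65
```

Request:
carry_out(
  motion=[0,0,0,-0.02,-0.03,-0.04,-0.3,0,0,0,0,-0.03,-0.04,-0.3,0,0,0,0,-0.03,-0.04,-0.3,0,0,0,0,-0.03,-0.04,-0.3,0,0,0,0,-0.01,-0.03,-0.3,0,0,0,0,0,0,-0.3],
)

```text
time_s: 31.3
eef_pos: [0.3531, -0.1399, 0.2811]
eef_rot: [0.692, 0.17, 0.679, -0.174]
wrist_force: [0.3, 0.5, 0.6]
opening: 0.652
```

```bash
python3 - <<'E'
from h import *
st()
s=ctrl.camera("scene");d=ctrl.camera("side")
for c in("scene","side"):
  for t in("offcut","stick","temple","guard_edge"): 
    r=pts(c,"landmark_of",t,n=1);print(c,t,r)
for t in["bottle","cup","mug","blanks","wrench","discs"]: print(t,pts("scene","landmark_of",t,n=1))
cv2.imwrite("pics/end.png",np.hstack([cv2.resize(s[100:460,160:640],(400,300)),cv2.resize(d[80:],(400,300))]))
E
```

```text
t 31.3 pos [ 0.3531 -0.1399  0.2811] F [0.3 0.5 0.6] op 0.652 q [-0.69 -0.37  1.95  0.    1.55 -1.77] x [ 0.016 -0.011 -1.   ] y [ 0.472  0.881 -0.002]
scene offcut [([0.5771, -0.1153, 0.0092], 0.74)]
scene stick [([0.4921, -0.4113, 0.002], 0.91)]
scene temple [([0.6719, 0.0202, 0.0901], 0.78)]
scene guard_edge [([0.6597, 0.2481, 0.2951], 0.79)]
side offcut [([0.581, -0.112, 0.0034], 0.74)]
side stick [([0.4921, -0.4038, 0.0053], 0.96)]
side temple [([0.6728, 0.0294, 0.0885], 0.75)]
side guard_edge []
bottle [([0.7134, -0.316, 0.0057], 0.84)]
cup [([0.336, 0.2103, -0.0007], 0.63)]
mug [([0.326, 0.3789, 0.0014], 0.66)]
blanks [([0.3795, -0.0951, 0.0007], 0.59)]
wrench [([0.3695, 0.0828, 0.002], 0.81)]
discs [([0.3434, -0.233, -0.0024], 0.86)]
```

View pics/end.png

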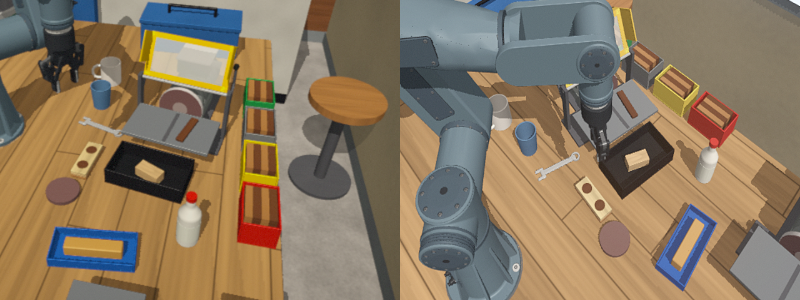

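The final picture shows everything as asked: guard open, offcut in the black bin, stick flat in the blue tray, temple on the table, bystanders in place, and the arm clear.

```bash
python3 -c "
from h import *
print(ctrl.hand_in()); st()"
```

```text
the job is handed in; nothing more can be done
None
the job is handed in; nothing more can be done
```

The job is done and handed in at about 31 s, well inside the 67 s limit. The cleaning stick was moved to the blue tray first. I then lifted the guard from under its free edge and over its balance point, and last moved the offcut into the black bin.

**Last checks (fixed cameras):**
- **Stick:** it lies flat in the tray at (0.492, −0.407).
- **Offcut:** it rests in the bin at (0.579, −0.114).
- **Guard:** it stays open on its own, at about 115° (2.0 rad). Only the scene camera could confirm this in the final check; the side camera did not report the guard.
- **Temple and bench items:** all are within measurement noise of where they started, and the arm is touching nothing. The temple's two readings differ by 9 mm along y, but both agree that it still lies on the table.

**What went wrong on the way:**
- **Missed grasps:** the first two grasps on the stick closed on air. The pictures showed the real fingertips about 32 mm behind the reported TCP, which contradicts the stated tool frame. I used that measured offset for the rest of the job, and no further grasp failed.
- **Forces:** the largest wrist force I read was under 4 N; I only had readings at the end of each move.

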